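Cover the loaded capsule filler and latch it

ROBOT

A 6-joint arm with a two-finger parallel gripper is mounted at the origin on the work surface. World frame = base frame: x ahead of the robot, y to its left, z up, the work surface at z = 0. Lengths are in m, angles in rad, forces in N, time in s.
With the tool pointing down it reaches from about 0.35 to 0.975 m from the base axis. Payload 4.9 kg.
Tool frame: the origin (TCP) lies between the finger pads; the fingertips stand 8 mm ahead of it and the grasp point (between the pads) lies 11 mm behind it; x points along the fingers, z is the direction in which the jaws open and shut, and the axes are right-handed (so a half turn about x gives the same grasp; the last joint's range is limited). The gripper opens to 85 mm and grips with 20 to 120 N. Pads are 22 mm wide; open, the fingers measure 114 mm over their backs; the gripper's body (76 mm by 85 mm) begins 54 mm behind the grasp point. The pads swing forward as they close: fully open they stand 13 mm farther back than shut.
Start: joints at [-1.322, 0.053, 1.613, -0, 1.476, -0.119], TCP at [0.225, -0.583, 0.21] pointing down, gripper open.
Joint ranges: [-3.01, 3.01], [-1.01, 2.22], [0.06, 2.58], [-1.02, 4.17], [0.09, 2.62], [-3.14, 3.14]. Speed limits (rad/s): [2.57, 2.57, 3.14, 3.14, 3.14, 3.14].

INTERFACE

Orientations are given as [roll, pitch, yaw] about the fixed x, y, z axes, in that order (R = Rz(yaw) Ry(pitch) Rx(roll)).
In Python, from workcell import env gives the robot as it stands.
- The arm moves only by the shell command python3 -m jog 'ROWS' [OPENING]. ROWS is JSON, a list of rows, each a list of 2 entries, a list of its own where there are three numbers: the shift along the tool's x, y, z in cm, then the turn about the tool's x in rad. In form: [[[dx, dy, dz], yaw], ...]. A call has 1 to 10 rows; each row is the pose to reach, as a shift and turn from the pose measured when the call began, along the tool's axes at that moment; what a row does not reach only later rows make up. A row lasts 1/8 s, in which the tool goes at most 62.5 mm and 10.7 degrees, less where a joint would pass 70% of its speed; a pose out of reach is approached as far as the arm can. A call with a gripper value outside its range is refused whole. OPENING is the opening, from 0 (shut) to 1 (fully open), set as the call begins (- or left out, the last holds). The fingers move at their own pace and stop on an object; the grip force is fixed at half the most. Time passes only in rows, so rows that repeat a pose let the fingers close. It gives the time, the measured TCP pose, the force and the opening at its end, in the units of the state.
- env.state(): the state, without advancing time (a new reading comes with each control period).
- env.snapshot(name): name is "scene" or "top"; returns a dict with "frame" (480x640x3 uint8, blue, green, red), "range_z" (480x640 float32, m along the optical axis (not along the pixel's ray), 0 where there is no reading), "fx", "fy", "cx", "cy" (pixels), "k1" (the pictures are not rectified: a ray, as slopes to the right and down, at radius r is drawn at 1 + k1 r^2 times it, then the intrinsics apply), "T" (4x4, takes a point from camera to world coordinates). Camera axes: x right, y down, z forward; pixel columns grow to the right and rows downward; lengths in m; the calibration is good to about 2 mm. A picture is of the moment at which its call begins.
- env.job_done(): hands the job in, once; it reports no verdict.
The state is a dict: "time_s": time; "qpos": joint angles; "joint_velocities": joint speeds; "joint_torque": joint torques, N m; "ee_pos": TCP position; "tool_rot": TCP orientation; "wrist_force": force on the tool from outside, world axes, zero at the start; "ft_torque": the same for the moment, N m; "width": finger opening in m.
Only numpy, scipy, OpenCV 4.12 (cv2) and the standard library are available. Lean on these libraries where they do the work, as an engineer would, in place of code of your own. Each camera call takes 0.05 s, during which the arm holds its last target. There are 200 camera calls.

TASK

The capsule plate of the filler is fully loaded, so close it up: set the large box-shaped cover over the plate so that it sits flat on the base board all round, putting it down rather than dropping it. Then swing the latch arm over the cover, all the way to its stop, so that the cover cannot lift off.

Things in the scene. Friction and masses are not known exactly. Their poses are not given: they have to be found in the camera images.
- filler: Fixed capsule filler: beige base board 240 (x) by 230 (y) mm, top 25 mm above the bench; on it a capsule plate 146 (x) by 106 (y) mm, full of capsules, nothing on it over 24 mm above the board. Origin at bench level under the plate's centre, x along its long side; board spans y -95 to +135 mm. Steel latch post, 22 mm thick, at x 0, y +105 mm, its top (under the arm) 63 mm above the bench.
- cover: Upside-down aluminium box 180 (x) by 140 (y) by 32 mm high, walls 4 mm, inside 28 mm deep; goes over the plate with 13 mm to spare all round, either way round. 0.3 kg. Black bar handle on top, centred, along x, 90 long, 14 wide, 53 to 67 mm above the rim. Origin: centre of rim underside. Loose at one side of the filler; the handled slab (115 x 85 x 14) at the other side is a tamper, not wanted.
- latch (a joint): Angle (rad) of the steel latch arm about its post. 0, its stop: arm across the cover, along filler -y. Grows counter-clockwise from above; 1.57: along filler +x, clear of the cover. Starts at 1.3 to 1.75 (limit 1.9), turns with under 2 N at the knob, stays where left. Arm 22 mm wide, reaches 66 mm from the post axis, 63 to 71 mm above bench, 6 mm over the seated cover; ends short of its handle.
- latch_knob (a point): Point on the axis of the latch arm's round upright steel knob, 55 mm from the post's axis and 95 mm above the bench. The knob is 20 mm in diameter and spans 71 mm (the arm's top) to 107 mm above the bench. It is fixed to the arm and turns with it; pinch or push it.
Not all that is in view belongs to the job. What is shaped like the cover but brown or orange is not meant.

How it is judged:
By the outcome, as a careful person would: the job done as asked, in the order asked, and still so for the second after the job is handed in, with the robot touching nothing.
It also fails if it takes over 56 s, if anything falls off the work surface, if the arm or the gripper's body presses on something with over 40 N, if the wrist force passes 120 N, or if a joint passes its speed limit or range.

## Working session

There is one attempt and no reset: what is moved stays moved. The work goes in short steps, Python scripts to look and compute and a shell command to move; the robot and the scene stay as the last step left them, time stands still between calls to the robot, and variables do not carry over. Pictures are saved under pics/ and viewed, about 8 in all and at most 12, crops included, and the job is handed in when it is done.

```bash
mkdir -p pics; ls
cat > h.py <<'E'
import numpy as np, cv2
from workcell import env
def snap(n):
    s=env.snapshot(n); return s
def cloud(s):
    v,u=np.mgrid[0:480,0:640].astype(np.float32)
    K=np.array([[s['fx'],0,s['cx']],[0,s['fy'],s['cy']],[0,0,1]],float)
    p=cv2.undistortPoints(np.stack([u,v],-1).reshape(-1,1,2),K,np.array([s['k1'],0,0,0,0.])).reshape(480,640,2)
    z=s['range_z']; P=np.dstack([p[...,0]*z,p[...,1]*z,z])
    T=np.array(s['T']); W=P@T[:3,:3].T+T[:3,3]; W[z==0]=np.nan
    return W
E
python3 - <<'E'
from h import *
st=env.state();print(st)
for n in('scene','top'):
    s=snap(n);cv2.imwrite(f'pics/{n}0.png',s['frame']);print(n,s['fx'],s['k1'],np.round(s['T'],3).tolist())
    np.save(f'{n}0.npy',cloud(s))
E
```

```text
pics
{'time_s': 0.0, 'qpos': array([-1.32203520e+00,  5.33697501e-02,  1.61429480e+00,  8.52024949e-07,
        1.47599380e+00, -1.19004575e-01]), 'joint_velocities': array([-0.00025152,  0.00086176,  0.00028173,  0.00072375,  0.00163992,
       -0.00052131]), 'joint_torque': array([ 1.15906027e-03, -3.93683660e+01, -3.70172524e+01, -1.10023478e-05,
        7.07971340e-03, -2.17717411e-05]), 'ee_pos': array([ 0.22453986, -0.58255835,  0.20825459]), 'tool_rot': array([3.02217755, 1.56873062, 1.81914685]), 'wrist_force': array([-0.11284547, -0.56731482,  0.55439623]), 'ft_torque': array([-0.01739153, -0.000932  , -0.03474281]), 'width': 0.08551614585989849}
scene 559.2332947770223 -0.012205043123438956 [[0.829, 0.463, -0.315, 0.889], [0.56, -0.681, 0.472, -0.764], [0.004, -0.568, -0.823, 1.264], [0.0, 0.0, 0.0, 1.0]]
top 548.758194489273 -0.017825737168229067 [[-0.02, -0.993, 0.118, 0.289], [-1.0, 0.021, 0.01, -0.113], [-0.012, -0.118, -0.993, 1.434], [0.0, 0.0, 0.0, 1.0]]
```

View pics/top0.png

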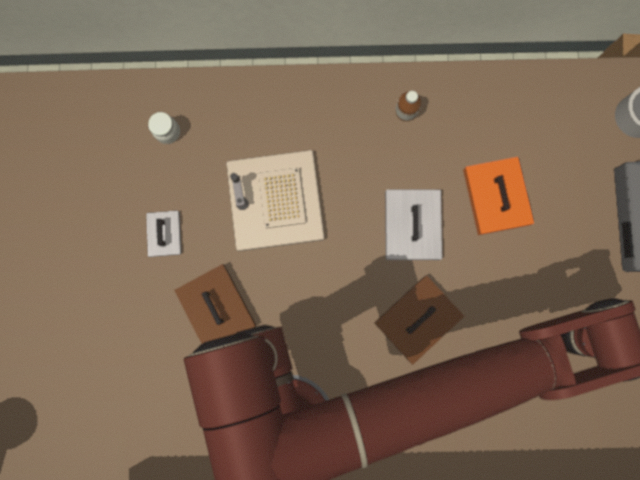

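View pics/scene0.png

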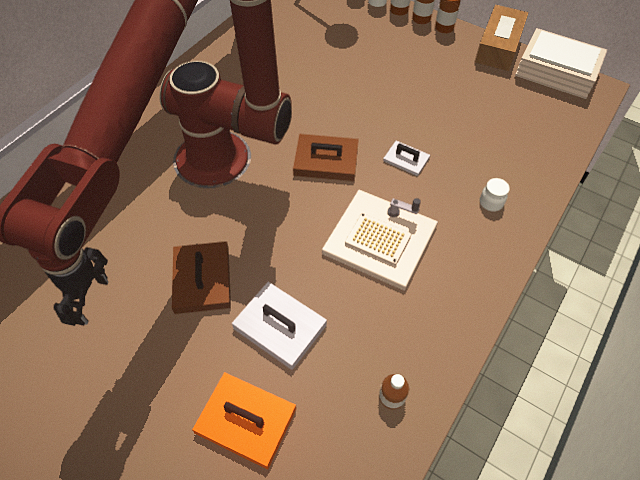

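The top view shows the white cover at about (414,224) and the filler board at about (275,200). The latch post is near (242,203), with its knob near (235,178), and the tamper is at (163,233). The brown and orange lookalikes don't belong to the job. Next I'll measure these from the images.

```bash
cat > m.py <<'E'
from h import *
def box(mask):
    c=max(cv2.findContours(mask.astype(np.uint8),cv2.RETR_EXTERNAL,cv2.CHAIN_APPROX_NONE)[0],key=cv2.contourArea)
    return c
K=lambda s:np.array([[s['fx'],0,s['cx']],[0,s['fy'],s['cy']],[0,0,1]])
def ray(s,uv,z):
    p=cv2.undistortPoints(np.asarray(uv,np.float32).reshape(-1,1,2),K(s),np.array([s['k1'],0,0,0.])).reshape(-1,2)
    T=np.array(s['T']);d=np.c_[p,np.ones(len(p))]@T[:3,:3].T
    return T[:3,3]+d*((z-T[2,3])/d[:,2])[:,None]
def rect(s,mask,z):
    P=ray(s,box(mask).reshape(-1,2),z)[:,:2]
    (c,w,a)=cv2.minAreaRect((P*1000).astype(np.float32))
    return np.round(c,1),np.round(w,1),round(a,1)
def roi(m,r):
    o=np.zeros_like(m);o[r[1]:r[3],r[0]:r[2]]=m[r[1]:r[3],r[0]:r[2]];return o
def show(n,s,R):
    W=cloud(s);z=W[...,2];hsv=cv2.cvtColor(s['frame'],cv2.COLOR_BGR2HSV);v=hsv[...,2];sat=hsv[...,1]
    for k,(r,f,h) in R.items():
        m=roi(f(z,v,sat),r)
        print(n,k,m.sum(),'zmed',np.round(np.nanmedian(z[m]),4),rect(s,m,h) if m.sum()>5 else '', 'cloud mean',np.round(np.nanmean(W[m],0),4))
E
python3 - <<'E'
from m import *
white=lambda z,v,s:(s<70)&(v>120)
beige=lambda z,v,s:(v>140)&(s<110)
hand=lambda z,v,s:(v<70)
st=lambda z,v,s:(z>0.055)&(z<0.12)
s=snap('top')
show('top',s,{'cover':((370,175,456,275),lambda z,v,sa:white(z,v,sa)|((z>.022)&(z<.04)),.032),'handle':((405,195,428,250),lambda z,v,s:hand(z,v,s)&(z>.045),.067),
'board':((215,140,335,260),lambda z,v,s:(z>.016),.025),
'knob':((222,165,255,220),lambda z,v,s:(z>.1)&(z<.12),.107),'arm':((222,165,255,220),lambda z,v,s:(z>.055),.071)})
cv2.imwrite('pics/tz.png',cv2.resize(np.hstack([s['frame'][140:260,215:335],s['frame'][165:285,360:480]]),(800,400),interpolation=cv2.INTER_CUBIC))
s2=snap('scene')
show('scene',s2,{'cover':((220,275,335,375),lambda z,v,sa:white(z,v,sa)|((z>.022)&(z<.04)),.032),'handle':((255,295,305,340),lambda z,v,s:(z>.055)&(z<.08),.067),
'board':((315,180,445,295),lambda z,v,s:(z>.016)&(z<.03),.025),
'knob':((380,190,430,220),lambda z,v,s:(z>.1)&(z<.12),.107),'arm':((380,190,430,225),lambda z,v,s:(z>.055),.071)})
cv2.imwrite('pics/sz.png',cv2.resize(s2['frame'][180:300,310:460],(750,600),interpolation=cv2.INTER_CUBIC))
E
```

```text
top cover 3833 zmed 0.0335 (array([ 493.4, -330.2]), array([148.1, 187.8]), 88.4) cloud mean [ 0.4926 -0.3309  0.0319]
top handle 124 zmed 0.0687 (array([ 491.3, -330.6]), array([10.1, 84. ]), 87.8) cloud mean [ 0.4904 -0.3306  0.0683]
top board 7919 zmed 0.0289 (array([566.3,  25.9]), array([240.8, 229.7]), 6.4) cloud mean [0.5635 0.0248 0.0333]
top knob 55 zmed 0.1075 (array([611.9, 119. ]), array([19.8, 17.5]), 43.9) cloud mean [0.6114 0.1188 0.108 ]
top arm 294 zmed 0.0742 (array([587.7, 115.4]), array([88.7, 25.4]), 12.3) cloud mean [0.5848 0.114  0.0805]
scene cover 4403 zmed 0.0321 (array([ 497.9, -335.8]), array([150.1, 188.6]), 88.4) cloud mean [ 0.4886 -0.338   0.0314]
scene handle 245 zmed 0.0666 (array([ 497.7, -333.4]), array([16.7, 91.4]), 87.9) cloud mean [ 0.4977 -0.333   0.0658]
scene board 4248 zmed 0.0251 (array([569.6,  23.2]), array([240.2, 236.1]), 6.4) cloud mean [0.5745 0.02   0.0248]
scene knob 43 zmed 0.1055 (array([614. , 117.8]), array([19. , 19.6]), 34.2) cloud mean [0.6133 0.1194 0.1055]
scene arm 286 zmed 0.072 (array([583.5, 120.6]), array([78.1, 51.7]), 21.7) cloud mean [0.5913 0.1135 0.0781]
```

View pics/tz.png

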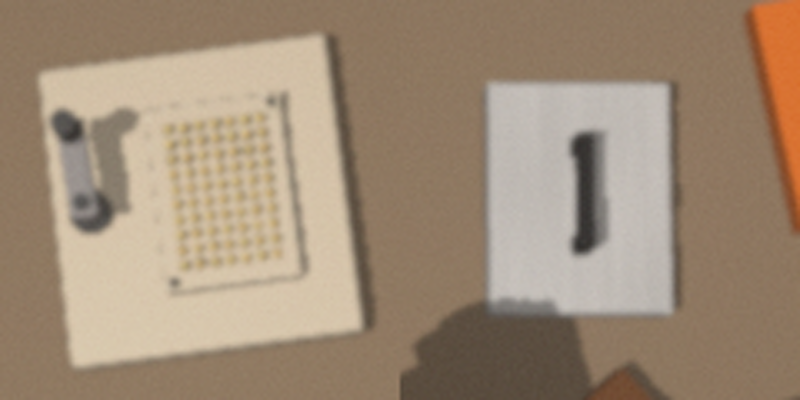

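View pics/sz.png

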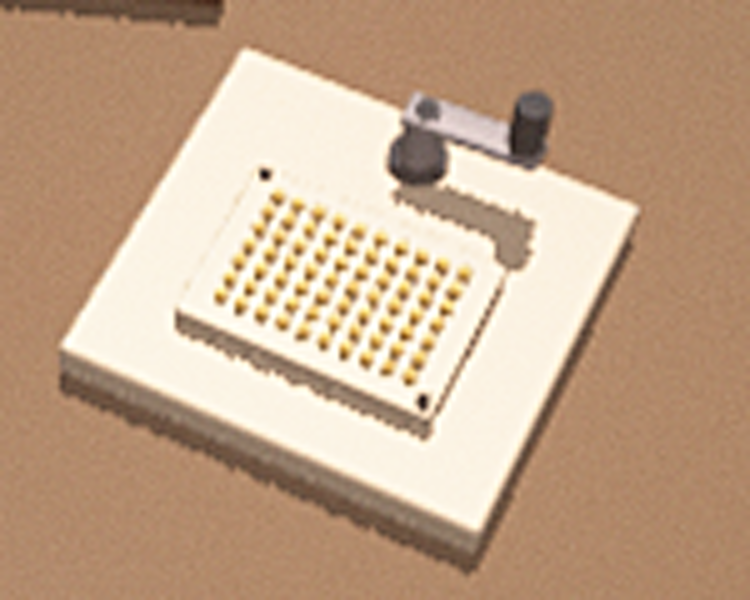

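The post-to-knob distance comes out at 55.3 mm against the given 55, and the board sizes match too. That puts the filler origin at about (0.570, 0.005) with yaw 6.4°, the latch at about 1.63, and the cover at (0.4955, -0.3325) with yaw about -1.9°.

```bash
cat > g.py <<'E'
import sys,numpy as np
from scipy.spatial.transform import Rotation as Ro
from workcell import env
# usage: g.py x y z jawdir_deg (mm): shift in cm along the tool axes and turn (rad) to that pose
x,y,z,d=map(float,sys.argv[1:])
s=env.state();R=Ro.from_euler('xyz',s['tool_rot']).as_matrix()
sh=R.T@(np.array([x,y,z])/1000-s['ee_pos'])*100
t=np.degrees(np.arctan2(R[1,2],R[0,2]))-d; t=(t+90)%180-90
print('shift cm',sh.round(2),'turn',np.radians(t).round(3),'| p',s['ee_pos'].round(4),'x',R[:,0].round(3),'F',s['wrist_force'].round(1),'q6',s['qpos'][5].round(2),'t',s['time_s'])
E
python3 g.py 495.5 -332.5 160 88.1
```

```text
shift cm [  4.89  34.27 -13.61] turn 0.401 | p [ 0.2246 -0.5828  0.2087] x [-0.     0.001 -1.   ] F [0.4 0.3 0.4] q6 -0.12 t 0.2
```

```bash
python3 -m jog '[[[0.3,2,-0.8],0.03],[[1,6,-2.5],0.08],[[1.8,11,-4.4],0.14],[[2.5,16,-6.4],0.2],[[3.2,21,-8.4],0.26],[[3.9,26,-10.4],0.32],[[4.5,30.5,-12.1],0.37],[[4.89,33.4,-13.2],0.4],[[4.89,34.27,-13.61],0.4],[[4.89,34.27,-13.61],0.4]]' 1; python3 g.py 495.5 -332.5 110 88.1
python3 - <<'E'
from m import *
for n,r in (('top',(370,170,470,285)),('scene',(210,250,345,385))):
    s=snap(n);W=cloud(s)
    cv2.imwrite(f'pics/{n}1.png',cv2.resize(s['frame'][r[1]:r[3],r[0]:r[2]],(500,500),interpolation=cv2.INTER_CUBIC))
E
python3 -c "
import cv2,numpy as np
cv2.imwrite('pics/c1.png',cv2.resize(np.hstack([cv2.imread('pics/top1.png'),cv2.imread('pics/scene1.png')]),(800,400)))"
```

```text
time_s: 1.45
ee_pos: [0.4954, -0.3325, 0.16]
tool_rot: [-2.476, 1.57, 2.205]
wrist_force: [0.0, -0.8, -0.0]
width: 0.0855
shift cm [5.   0.01 0.  ] turn 0.002 | p [ 0.4954 -0.3325  0.16  ] x [-0.001  0.001 -1.   ] F [ 0.  -0.8 -0. ] q6 0.89 t 1.45
```

View pics/c1.png

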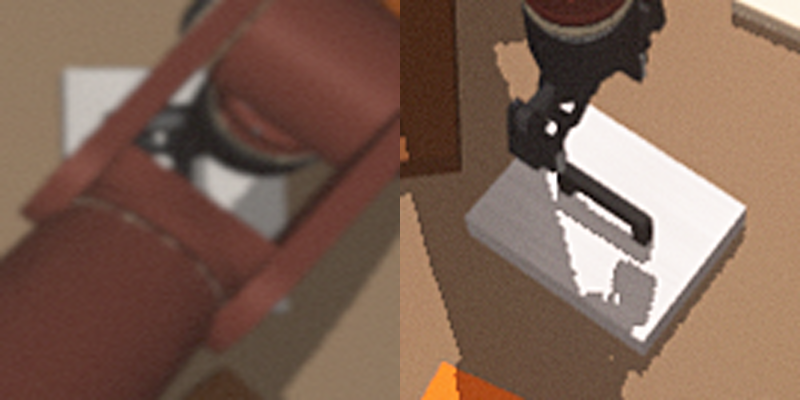

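The open jaws straddle the handle at about (600,200) in the right half, so I'll descend and grip.

```bash
python3 -m jog '[[[2,0,0],0],[[5,0,0],0],[[8,0,0],0],[[10,0,0],0],[[11.1,0,0],0],[[11.1,0,0],0],[[11.1,0,0],0]]' && python3 -m jog '[[[0,0,0],0],[[0,0,0],0],[[0,0,0],0],[[0,0,0],0],[[0,0,0],0],[[0,0,0],0],[[0,0,0],0]]' 0; python3 g.py 495.5 -332.5 49 88.1
```

```text
time_s: 2.42
ee_pos: [0.4956, -0.3339, 0.0505]
tool_rot: [1.104, 1.569, -0.5]
wrist_force: [0.7, 0.3, -0.2]
width: 0.0854
time_s: 3.3
ee_pos: [0.4955, -0.3339, 0.0504]
tool_rot: [1.111, 1.57, -0.493]
wrist_force: [-0.4, -0.5, 0.2]
width: 0.0005
shift cm [ 0.14 -0.01 -0.14] turn 0.0 | p [ 0.4955 -0.3339  0.0504] x [ 0.001 -0.001 -1.   ] F [-0.4 -0.5  0.2] q6 0.89 t 3.3
```

The fingers shut to 0.5 mm, so the grip missed. I'll look.

Run:
```python
from m import *
s=snap('scene');cv2.imwrite('pics/c2.png',cv2.resize(s['frame'][240:390,200:350],(600,600),interpolation=cv2.INTER_CUBIC))
show('scene',s,{'cover':((220,275,335,375),lambda z,v,sa:((sa<70)&(v>120))|((z>.022)&(z<.04)),.032)})
```

```text
scene cover 3648 zmed 0.0322 (array([ 496.6, -335.7]), array([149.7, 184.2]), 88.7) cloud mean [ 0.4964 -0.3458  0.0331]
```

View pics/c2.png

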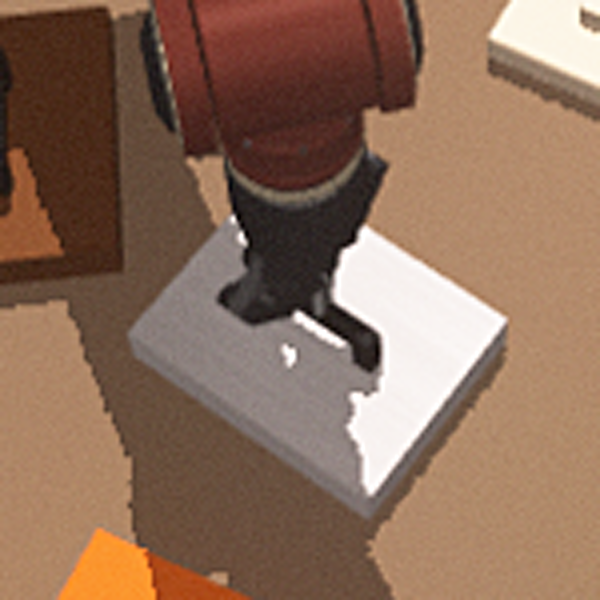

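Run:
```python
from m import *
st=env.state();print(st['width'],st['wrist_force'],st['ee_pos'])
s=snap('scene');W=cloud(s);v=s['frame'].max(2)
# black points near the handle: bin in y (cover frame approx = world)
m=roi((v<75),(230,270,320,345))&(W[...,2]>.036)&(W[...,2]<.2)
P=W[m]*1000
for lo in range(30,160,10):
    q=P[(P[:,2]>=lo)&(P[:,2]<lo+10)]
    if len(q):print(lo,len(q),'x',q[:,0].min().round(),q[:,0].max().round(),'y',q[:,1].min().round(),q[:,1].max().round())
cv2.imwrite('pics/c3.png',np.clip(cv2.resize(s['frame'][290:345,240:310],(700,550),interpolation=cv2.INTER_CUBIC).astype(float)*2.2,0,255).astype(np.uint8))
```

```text
-0.00016465262041235544 [-0.42842775  0.32026912  0.03816063] [ 0.49558008 -0.33391136  0.05046289]
30 3 x 459.0 540.0 y -355.0 -336.0
40 14 x 527.0 540.0 y -340.0 -331.0
50 18 x 504.0 540.0 y -340.0 -331.0
60 71 x 498.0 541.0 y -340.0 -327.0
70 9 x 518.0 538.0 y -339.0 -331.0
80 8 x 500.0 509.0 y -349.0 -337.0
90 8 x 499.0 508.0 y -348.0 -336.0
100 5 x 502.0 507.0 y -347.0 -330.0
110 12 x 503.0 510.0 y -355.0 -327.0
120 48 x 488.0 510.0 y -367.0 -307.0
130 31 x 490.0 512.0 y -376.0 -297.0
140 47 x 496.0 515.0 y -388.0 -287.0
150 38 x 483.0 514.0 y -395.0 -283.0
```

View pics/c3.png

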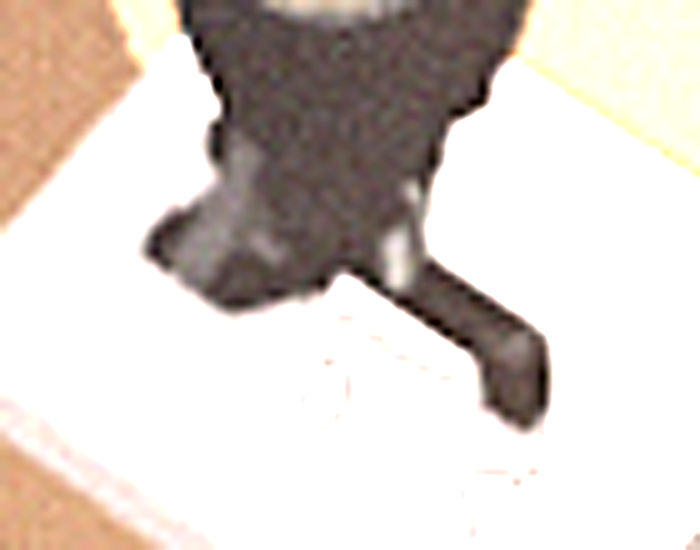

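The reading and the picture disagree: the fingers seem to be at the bar, yet the reported width is 0. A small lift will settle it.

```bash
python3 -m jog '[[[-0.5,0,0],0],[[-1,0,0],0],[[-1.5,0,0],0],[[-1.5,0,0],0],[[-1.5,0,0],0]]'
python3 - <<'E'
from m import *
s=snap('scene')
show('scene',s,{'cover':((220,265,335,375),lambda z,v,sa:((sa<70)&(v>120))|((z>.022)&(z<.06)),.032)})
W=cloud(s)
for uv in ((262,312),(264,318),(258,315),(280,315),(270,316),(310,335),(320,320)): print(uv,W[uv[1],uv[0]].round(3))
E
```

```text
time_s: 4.03
ee_pos: [0.4955, -0.3339, 0.0655]
tool_rot: [1.088, 1.569, -0.516]
wrist_force: [-0.1, 0.1, -0.4]
width: 0.0004
scene cover 3838 zmed 0.0322 (array([ 497.4, -335.5]), array([149.3, 185.8]), 88.5) cloud mean [ 0.492  -0.344   0.0334]
(262, 312) [ 0.5   -0.387  0.18 ]
(264, 318) [ 0.461 -0.347  0.035]
(258, 315) [ 0.444 -0.348  0.032]
(280, 315) [ 0.501 -0.333  0.073]
(270, 316) [ 0.47  -0.334  0.033]
(310, 335) [ 0.578 -0.321  0.036]
(320, 320) [ 0.575 -0.274  0.03 ]
```

The cover stayed down, so the fingers had shut above the bar. I'll check where the fingertips really are against the reported TCP.

```bash
python3 -m jog '[[[-2,0,0],0],[[-5,0,0],0],[[-8,0,0],0],[[-10,0,0],0],[[-10,0,0],0],[[-10,0,0],0]]'
python3 - <<'E'
from m import *
st=env.state();print(st['ee_pos'],st['tool_rot'],st['qpos'])
s=snap('scene');W=cloud(s)*1000
v=s['frame'].max(2)
m=(np.hypot(W[...,0]-495,W[...,1]+334)<70)&(W[...,2]>95)&(v<90)
P=W[m]
for lo in range(90,330,10):
    q=P[(P[:,2]>=lo)&(P[:,2]<lo+10)]
    if len(q):print(lo,len(q),'x',q[:,0].min().round(),q[:,0].max().round(),'y',q[:,1].min().round(),q[:,1].max().round())
cv2.imwrite('pics/c4.png',np.clip(cv2.resize(s['frame'][200:350,200:350],(600,600),interpolation=cv2.INTER_CUBIC).astype(float)*1.8,0,255).astype(np.uint8))
show('scene',s,{'handle':((255,295,305,340),lambda z,v,s:(v<70)&(z>.055)&(z<.08),.067)})
E
```

```text
time_s: 4.82
ee_pos: [0.4948, -0.3333, 0.1642]
tool_rot: [-2.605, 1.57, 2.075]
wrist_force: [-0.1, 0.4, -0.2]
width: -0.0003
[ 0.49481724 -0.33332255  0.16417994] [-2.60490207  1.56994814  2.07450733] [-7.17645469e-01  1.81748994e-02  1.72492174e+00  2.94718136e-04
  1.39929295e+00  8.86080023e-01]
190 6 x 501.0 507.0 y -347.0 -336.0
200 13 x 496.0 508.0 y -348.0 -333.0
210 16 x 499.0 508.0 y -347.0 -328.0
220 14 x 501.0 508.0 y -348.0 -326.0
230 42 x 489.0 511.0 y -367.0 -302.0
240 73 x 486.0 511.0 y -374.0 -294.0
250 51 x 496.0 514.0 y -379.0 -287.0
260 50 x 499.0 514.0 y -387.0 -282.0
270 115 x 482.0 515.0 y -396.0 -277.0
280 92 x 485.0 516.0 y -394.0 -278.0
290 55 x 486.0 515.0 y -381.0 -349.0
300 31 x 487.0 507.0 y -376.0 -363.0
310 46 x 478.0 533.0 y -372.0 -318.0
320 96 x 474.0 534.0 y -373.0 -315.0
scene handle 176 zmed 0.0655 (array([ 498.1, -334.7]), array([13., 89.]), 88.8) cloud mean [ 0.4951 -0.3343  0.0652]
```

View pics/c4.png

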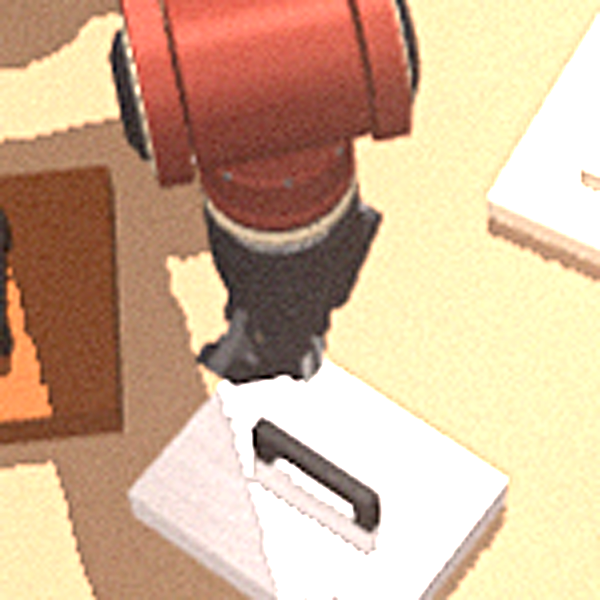

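```bash
cat >> m.py <<'E'
def proj(s,P):
    T=np.linalg.inv(np.array(s['T']));r,_=cv2.Rodrigues(T[:3,:3])
    return cv2.projectPoints(np.array(P,float).reshape(-1,1,3)/1000,r,T[:3,3],K(s),np.array([s['k1'],0,0,0.]))[0].reshape(-1,2)
E
python3 - <<'E'
from m import *
s=snap('scene');W=cloud(s)*1000
p=proj(s,[[495,-334,z] for z in (156,190,230)]);print('crop px',((p-[200,200])*4).round())
v=s['frame'].max(2)
for r in range(276,302,2): print(r,[(c,int(v[r,c]),W[r,c].round().tolist()) for c in (251,262,270,278)])
E
```

```text
crop px [[302. 391.]
 [299. 361.]
 [294. 325.]]
276 [(251, 171, [351.0, -260.0, 3.0]), (262, 37, [499.0, -369.0, 308.0]), (270, 43, [516.0, -366.0, 319.0]), (278, 45, [504.0, -329.0, 254.0])]
278 [(251, 177, [353.0, -263.0, -1.0]), (262, 39, [501.0, -373.0, 307.0]), (270, 40, [505.0, -354.0, 284.0]), (278, 38, [504.0, -329.0, 247.0])]
280 [(251, 176, [355.0, -266.0, -5.0]), (262, 45, [500.0, -373.0, 298.0]), (270, 42, [505.0, -355.0, 277.0]), (278, 50, [512.0, -339.0, 260.0])]
282 [(251, 174, [359.0, -271.0, -4.0]), (262, 39, [500.0, -374.0, 292.0]), (270, 48, [505.0, -356.0, 271.0]), (278, 43, [512.0, -340.0, 253.0])]
284 [(251, 182, [364.0, -277.0, -1.0]), (262, 45, [499.0, -374.0, 282.0]), (270, 47, [496.0, -347.0, 239.0]), (278, 103, [503.0, -330.0, 221.0])]
286 [(251, 72, [482.0, -387.0, 276.0]), (262, 58, [498.0, -373.0, 272.0]), (270, 49, [498.0, -350.0, 238.0]), (278, 49, [506.0, -334.0, 222.0])]
288 [(251, 38, [486.0, -392.0, 280.0]), (262, 64, [501.0, -377.0, 271.0]), (270, 40, [503.0, -356.0, 242.0]), (278, 65, [506.0, -335.0, 213.0])]
290 [(251, 38, [487.0, -394.0, 276.0]), (262, 62, [503.0, -379.0, 269.0]), (270, 50, [506.0, -360.0, 244.0]), (278, 65, [506.0, -335.0, 204.0])]
292 [(251, 145, [378.0, -295.0, -1.0]), (262, 35, [505.0, -383.0, 269.0]), (270, 42, [508.0, -362.0, 240.0]), (278, 70, [507.0, -337.0, 200.0])]
294 [(251, 194, [381.0, -300.0, -2.0]), (262, 40, [506.0, -385.0, 264.0]), (270, 204, [436.0, -288.0, 38.0]), (278, 188, [506.0, -337.0, 189.0])]
296 [(251, 117, [384.0, -304.0, -3.0]), (262, 237, [419.0, -300.0, 29.0]), (270, 252, [437.0, -290.0, 33.0]), (278, 254, [452.0, -278.0, 29.0])]
298 [(251, 103, [386.0, -307.0, -7.0]), (262, 250, [425.0, -307.0, 35.0]), (270, 248, [438.0, -292.0, 26.0]), (278, 248, [457.0, -284.0, 33.0])]
300 [(251, 114, [404.0, -324.0, 31.0]), (262, 247, [426.0, -309.0, 28.0]), (270, 248, [446.0, -301.0, 38.0]), (278, 247, [460.0, -288.0, 32.0])]
```

By the camera the fingertips are at z≈189 mm, but the TCP reading implies 156. The hand is therefore about 33 mm higher than reported, which explains the empty close. The camera heights agree with the known handle height of 67, so I'll trust the camera. I'll go about 33 mm lower, in stages, watching the force.

```bash
python3 -m jog '[[[0,0,0],0],[[0,0,0],0],[[2,0,0],0],[[5,0,0],0],[[8,0,0],0],[[11,0,0],0],[[12.5,0,0],0],[[12.5,0,0],0],[[12.5,0,0],0]]' 1;  python3 g.py 495.5 -332.5 17 88.1
python3 - <<'E'
from m import *
s=snap('scene');W=cloud(s)*1000
m=(np.hypot(W[...,0]-495,W[...,1]+334)<75)&(W[...,2]>72)&(s['frame'].max(2)<90)
P=W[m];print(P[:,2].min(),[(l,*(np.round(f(P[(P[:,2]>=l)&(P[:,2]<l+10)][:,i])) for i in(0,1) for f in (np.min,np.max))) for l in range(80,130,10)if((P[:,2]>=l)&(P[:,2]<l+10)).any()])
E
```

```text
time_s: 6.05
ee_pos: [0.4951, -0.3336, 0.0396]
tool_rot: [2.476, 1.571, 0.872]
wrist_force: [0.3, 0.3, -0.2]
width: 0.0855
shift cm [ 2.26  0.04 -0.11] turn 0.0 | p [ 0.4951 -0.3336  0.0396] x [ 0.  0. -1.] F [ 0.3  0.3 -0.2] q6 0.89 t 6.05
72.12441635555788 [(80, np.float64(496.0), np.float64(507.0), np.float64(-390.0), np.float64(-289.0)), (90, np.float64(497.0), np.float64(510.0), np.float64(-390.0), np.float64(-291.0)), (100, np.float64(500.0), np.float64(509.0), np.float64(-390.0), np.float64(-286.0)), (110, np.float64(500.0), np.float64(510.0), np.float64(-388.0), np.float64(-280.0)), (120, np.float64(481.0), np.float64(512.0), np.float64(-409.0), np.float64(-268.0))]
```

```bash
python3 -m jog '[[[1,0,-0.1],0],[[2,0,-0.1],0],[[2.3,0,-0.1],0],[[2.3,0,-0.1],0]]' && python3 -m jog '[[[0,0,0],0],[[0,0,0],0],[[0,0,0],0],[[0,0,0],0],[[0,0,0],0],[[0,0,0],0],[[0,0,0],0]]' 0
```

```text
time_s: 6.6
ee_pos: [0.495, -0.3324, 0.0163]
tool_rot: [-2.76, 1.57, 1.919]
wrist_force: [-0.1, -0.7, 0.0]
width: 0.0853
time_s: 7.48
ee_pos: [0.4952, -0.3325, 0.0166]
tool_rot: [2.605, 1.57, 1.001]
wrist_force: [-0.2, 0.5, 3.0]
width: 0.0131
```

The width now reads 13 mm and the force is sensible, so the handle is gripped. I'll lift and check.

```bash
python3 -m jog '[[[-0.5,0,0],0],[[-1.5,0,0],0],[[-3.5,0,0],0],[[-6,0,0],0],[[-8.5,0,0],0],[[-9,0,0],0],[[-9,0,0],0],[[-9,0,0],0]]'; python3 g.py 570.2 4.6 106 96.4
```

```text
time_s: 8.48
ee_pos: [0.4945, -0.3319, 0.1052]
tool_rot: [-2.427, 1.568, 2.253]
wrist_force: [-0.6, 0.4, -3.3]
width: 0.0133
shift cm [-2.000e-02  6.460e+00 -3.388e+01] turn -0.145 | p [ 0.4945 -0.3319  0.1052] x [-0.002  0.002 -1.   ] F [-0.6  0.4 -3.3] q6 0.89 t 8.475
```

The wrist reads about 3 N, so the cover is held. Moving it over the filler at moderate speed.

```bash
python3 -m jog '[[[0,0.3,-1.5],0],[[0,0.9,-4.5],-0.02],[[0,1.6,-8.5],-0.04],[[0,2.4,-12.5],-0.06],[[0,3.2,-16.5],-0.08],[[0,3.9,-20.5],-0.1],[[0,4.7,-24.5],-0.12],[[0,5.4,-28.5],-0.14],[[0,6,-31.5],-0.145],[[0,6.46,-33.88],-0.145]]' && python3 -m jog '[[[0,0,-0.3],0],[[0,0,-0.3],0],[[0,0,-0.3],0],[[0,0,-0.3],0]]'; python3 g.py 570.2 4.6 105 96.4
python3 - <<'E'
from m import *
for n,r in(('scene',(300,130,460,290)),('top',(215,120,345,250))):
    s=snap(n);cv2.imwrite(f'pics/{n}5.png',cv2.resize(s['frame'][r[1]:r[3],r[0]:r[2]],(400,400),interpolation=cv2.INTER_CUBIC))
    W=cloud(s)*1000;z=W[...,2];hsv=cv2.cvtColor(s['frame'],cv2.COLOR_BGR2HSV)
    m=roi((z>110)&(z<132)&(hsv[...,1]<70),r);print(n,m.sum(),np.round(np.median(z[m]),1) if m.sum() else '',rect(s,m,.121) if m.sum()>50 else '')
cv2.imwrite('pics/c5.png',np.hstack([cv2.imread('pics/scene5.png'),cv2.imread('pics/top5.png')]))
E
```

```text
time_s: 9.72
ee_pos: [0.5694, 0.007, 0.1048]
tool_rot: [-2.344, 1.567, 2.482]
wrist_force: [0.2, -0.8, -2.6]
width: 0.0132
time_s: 10.22
ee_pos: [0.569, 0.0093, 0.1048]
tool_rot: [-2.308, 1.567, 2.517]
wrist_force: [-0.1, -0.5, -2.8]
width: 0.0133
shift cm [-0.02  0.07  0.48] turn 0.001 | p [0.569  0.0093 0.1048] x [-0.003  0.002 -1.   ] F [-0.1 -0.5 -2.8] q6 1.34 t 10.225
scene 2834 120.1 (array([570.4,   3.9]), array([181.8, 150.2]), 6.5)
top 1131 122.0 (array([571.4, -44.3]), array([ 55.7, 186.2]), 89.0)
```

View pics/c5.png

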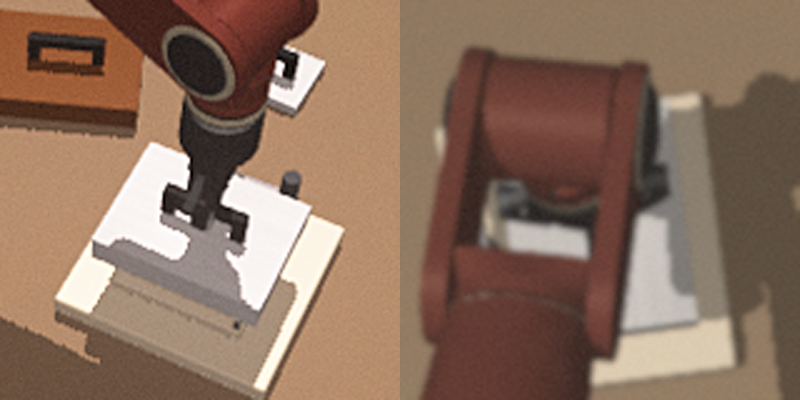

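The left picture shows the cover level over the board with the right yaw: 6.5° against the board's 6.4°. The centre is within 2–4 mm. I'll correct that slightly and lower it.

```bash
python3 -m jog '[[[0,0.15,0.25],0],[[1,0.15,0.25],0],[[2,0.15,0.25],0],[[3,0.15,0.25],0],[[4,0.15,0.25],0],[[5,0.15,0.25],0],[[5.5,0.15,0.25],0],[[5.8,0.15,0.25],0],[[5.8,0.15,0.25],0],[[5.8,0.15,0.25],0]]' && python3 -m jog '[[[0.1,0,0],0],[[0.2,0,0],0],[[0.3,0,0],0],[[0.4,0,0],0],[[0.4,0,0],0]]'; python3 g.py 570.2 4.6 41 96.4
python3 - <<'E'
from m import *
s=snap('scene');show('scene',s,{'cover':((300,130,460,300),lambda z,v,sa:(z>.048)&(z<.068)&(sa<60),.058)})
E
```

```text
time_s: 11.58
ee_pos: [0.5711, 0.0072, 0.0473]
tool_rot: [-2.493, 1.568, 2.332]
wrist_force: [-0.6, 0.5, -2.4]
width: 0.0128
time_s: 12.2
ee_pos: [0.5709, 0.0072, 0.0431]
tool_rot: [-2.41, 1.567, 2.415]
wrist_force: [-0.0, -0.6, -2.3]
width: 0.0132
shift cm [ 0.21 -0.1   0.25] turn 0.001 | p [0.5709 0.0072 0.0431] x [-0.003  0.002 -1.   ] F [-0.  -0.6 -2.3] q6 1.34 t 12.2
scene cover 2753 zmed 0.0586 (array([571.6,   3.2]), array([181. , 149.1]), 6.7) cloud mean [0.5715 0.     0.0586]
```

```bash
python3 -m jog '[[[0.05,0,0],0],[[0.1,0,0],0],[[0.15,0,0],0],[[0.15,0,0],0],[[0.15,0,0],0]]';python3 -m jog '[[[0.05,0,0],0],[[0.05,0,0],0],[[0.05,0,0],0]]'
```

```text
time_s: 12.88
ee_pos: [0.571, 0.0072, 0.0418]
tool_rot: [-2.483, 1.567, 2.342]
wrist_force: [-0.5, 1.2, -1.9]
width: 0.013
time_s: 13.25
ee_pos: [0.5711, 0.0072, 0.0416]
tool_rot: [-2.46, 1.567, 2.365]
wrist_force: [-1.6, 0.2, 2.2]
width: 0.0134
```

The force has gone from -2.5 to +2 N, so the cover is touching. One more slight press, then release and rise.

```bash
python3 -m jog '[[[0.05,0,0],0],[[0.05,0,0],0]]'; python3 -m jog '[[[0,0,0],0],[[0,0,0],0],[[0,0,0],0],[[0,0,0],0],[[0,0,0],0]]' 0.6; python3 -m jog '[[[-1,0,0],0],[[-3,0,0],0],[[-6,0,0],0],[[-9,0,0],0],[[-12,0,0],0],[[-14,0,0],0],[[-14,-8,0],0],[[-14,-12,0],0],[[-14,-12,0],0]]'
python3 - <<'E'
from m import *
for n,r in(('scene',(300,130,460,300)),('top',(215,120,345,270))):
    s=snap(n);W=cloud(s)
    show(n,s,{'cover':(r,lambda z,v,sa:(z>.048)&(z<.066)&(sa<60),.057),'knob':(r,lambda z,v,sa:(z>.098)&(z<.115)&(v<110),.107)})
    m=roi((W[...,2]>.05)&(W[...,2]<.064)&(s['frame'].min(2)>130),r);P=W[m];c,*_=np.linalg.lstsq(np.c_[P[:,:2]-P[:,:2].mean(0),np.ones(len(P))],P[:,2],rcond=None);print('tilt',c)
    cv2.imwrite(f'pics/{n}6.png',cv2.resize(s['frame'][r[1]:r[3],r[0]:r[2]],(400,400)))
cv2.imwrite('pics/c6.png',np.hstack([cv2.imread('pics/scene6.png'),cv2.imread('pics/top6.png')]))
E
```

```text
time_s: 13.5
ee_pos: [0.5711, 0.0072, 0.0416]
tool_rot: [-2.42, 1.567, 2.405]
wrist_force: [-3.5, 1.0, 4.5]
width: 0.0131
time_s: 14.12
ee_pos: [0.5711, 0.0072, 0.0416]
tool_rot: [-2.41, 1.567, 2.415]
wrist_force: [-0.9, -0.3, 0.3]
width: 0.0513
time_s: 15.25
ee_pos: [0.4488, -0.0064, 0.181]
tool_rot: [-2.276, 1.567, 2.548]
wrist_force: [0.6, 0.1, -0.0]
width: 0.0511
scene cover 3014 zmed 0.0572 (array([571.6,   3.8]), array([180.7, 147.2]), 6.7) cloud mean [0.5712 0.0062 0.0571]
scene knob 33 zmed 0.1067 (array([613.9, 115.8]), array([16.3, 16.3]), 34.2) cloud mean [0.6147 0.1168 0.1055]
tilt [-0.00037183  0.00311027  0.05720272]
top cover 1724 zmed 0.0588 (array([570.7,   5.2]), array([179.9, 140.2]), 6.6) cloud mean [0.6134 0.     0.0588]
top knob 42 zmed 0.1075 (array([609.4, 119.1]), array([16.2, 14. ]), 43.9) cloud mean [0.6071 0.1078 0.107 ]
tilt [ 2.68945156e-04 -8.48859470e-05  5.85973961e-02]
```

View pics/c6.png

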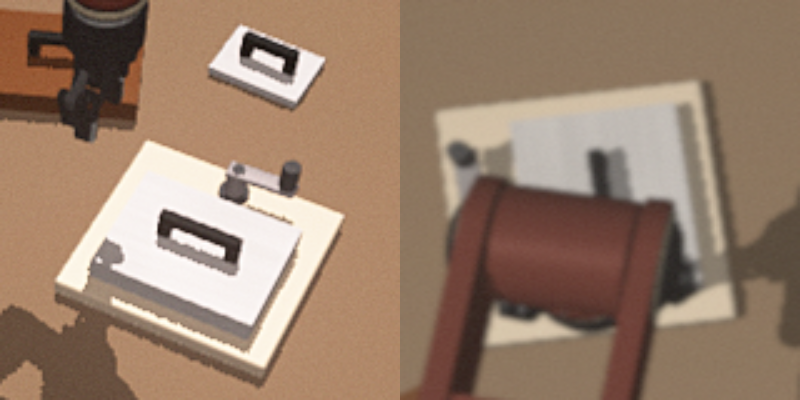

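The cover sits flat: its top is at 57–58.8 mm (expected 57), tilt is under 0.3%, and it is centred and aligned with the board. Next is the latch. I'll cage the knob loosely and swing it, turning the tool along with the arm. A half turn first keeps the last joint in range.

```bash
python3 g.py 613 120 181 98.4
```

```text
shift cm [  0.19  17.39 -10.79] turn -0.034 | p [ 0.4523 -0.0067  0.1827] x [-0.     0.002 -1.   ] F [ 0.1 -0.8 -0. ] q6 1.28 t 15.35
```

```bash
python3 -m jog '[[[0,1.5,-1],-0.17],[[0,3.5,-2],-0.34],[[0,5.5,-3.2],-0.51],[[0,7.5,-4.4],-0.68],[[0,9.5,-5.7],-0.85],[[0,11.5,-7],-1.02],[[0,13.5,-8.3],-1.19],[[0,15.3,-9.5],-1.36],[[0,16.8,-10.4],-1.53],[[0,17.39,-10.79],-1.65]]' 0.55; python3 g.py 613 120 181 98.4
```

```text
time_s: 16.6
ee_pos: [0.6153, 0.1211, 0.1828]
tool_rot: [1.446, 1.569, 1.642]
wrist_force: [-0.9, -0.2, -0.0]
width: 0.0467
shift cm [ 0.18 -0.06 -0.25] turn -1.521 | p [0.6153 0.1211 0.1828] x [-0.     0.002 -1.   ] F [-0.9 -0.2 -0. ] q6 -0.12 t 16.6
```

```bash
python3 -m jog '[[[0,0,-0.2],-0.17],[[0,0,-0.2],-0.34],[[0,0,-0.2],-0.51],[[0,0,-0.2],-0.68],[[0,0,-0.2],-0.85],[[0,0,-0.2],-1.02],[[0,0,-0.2],-1.19],[[0,0,-0.2],-1.36],[[0.1,-0.06,-0.25],-1.5],[[0.1,-0.06,-0.25],-1.52]]'; python3 g.py 613 120 100 98.4
```

```text
time_s: 17.85
ee_pos: [0.6143, 0.1203, 0.1817]
tool_rot: [-0.122, 1.569, 1.595]
wrist_force: [0.5, 0.3, -0.8]
width: 0.0466
shift cm [ 8.17  0.14 -0.03] turn -0.001 | p [0.6143 0.1203 0.1817] x [-0.     0.002 -1.   ] F [ 0.5  0.3 -0.8] q6 -1.64 t 17.85
```

Now down to reading z≈100 (tips at about 125–130), with a check before surrounding the knob.

```bash
python3 -m jog '[[[2,0.1,0],0],[[4,0.1,0],0],[[6,0.1,0],0],[[8,0.1,0],0],[[8.1,0.1,0],0],[[8.1,0.1,0],0]]'; python3 g.py 613 120 54 98.4
python3 - <<'E'
from m import *
s=snap('scene');cv2.imwrite('pics/c7.png',np.clip(cv2.resize(s['frame'][140:250,340:450],(600,600),interpolation=cv2.INTER_CUBIC)*1.3,0,255).astype(np.uint8))
E
```

```text
time_s: 18.6
ee_pos: [0.6136, 0.1204, 0.101]
tool_rot: [-0.33, 1.568, 1.387]
wrist_force: [0.1, 0.1, -0.1]
width: 0.0469
shift cm [ 4.7   0.07 -0.04] turn -0.001 | p [0.6136 0.1204 0.101 ] x [ 0.     0.002 -1.   ] F [ 0.1  0.1 -0.1] q6 -1.64 t 18.6
```

View pics/c7.png

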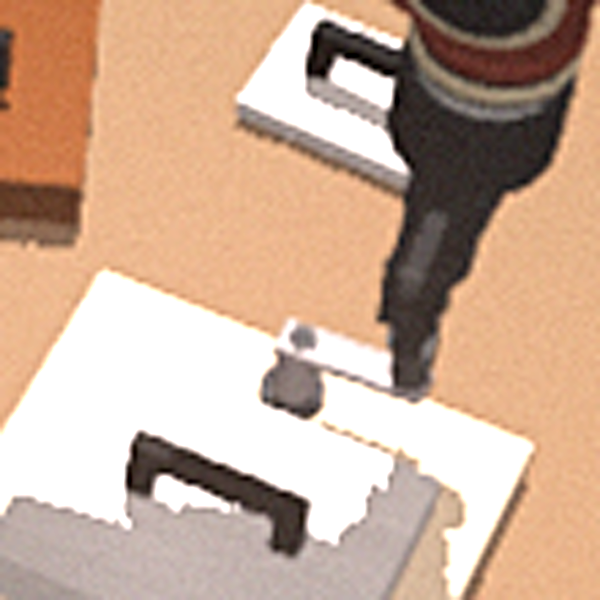

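The hand is right above the knob, which is at about (412,370) in the crop. Lowering around it and narrowing to a loose cage of about 26 mm.

```bash
python3 -m jog '[[[0.8,0.07,0],0],[[1.6,0.07,0],0],[[2.4,0.07,0],0],[[2.4,0.07,0],0]]' && python3 -m jog '[[[0.8,0,0],0],[[1.6,0,0],0],[[2.2,0,0],0],[[2.2,0,0],0]]' && python3 -m jog '[[[0,0,0],0],[[0,0,0],0],[[0,0,0],0],[[0,0,0],0]]' 0.29; python3 g.py 613 120 54 98.4
```

```text
time_s: 19.15
ee_pos: [0.6124, 0.1203, 0.0762]
tool_rot: [0.19, 1.568, 1.907]
wrist_force: [-0.2, -0.7, -0.3]
width: 0.0467
time_s: 19.65
ee_pos: [0.6118, 0.1203, 0.0533]
tool_rot: [0.681, 1.568, 2.397]
wrist_force: [-0.4, 0.3, -0.1]
width: 0.0471
time_s: 20.15
ee_pos: [0.6119, 0.1203, 0.0535]
tool_rot: [0.613, 1.568, 2.329]
wrist_force: [-0.8, 0.7, -0.8]
width: 0.0246
shift cm [-0.05 -0.1  -0.05] turn -0.001 | p [0.6119 0.1203 0.0535] x [-0.002  0.002 -1.   ] F [-0.8  0.7 -0.8] q6 -1.64 t 20.15
```

Run:
```python
import numpy as np
from scipy.spatial.transform import Rotation as Ro
from workcell import env
s=env.state();R=Ro.from_euler('xyz',s['tool_rot']).as_matrix();p=s['ee_pos']
P=np.array([.5585,.110]);d=p[:2]-P;a0=np.arctan2(d[1],d[0]);print(np.hypot(*d),np.degrees(a0))
for t in np.radians([9,18,27,36,45,54,63,72,81,90,94,97]):
    q=np.r_[P+.055*np.array([np.cos(a0-t),np.sin(a0-t)]),p[2]]
    print((R.T@(q-p)*100).round(2),t.round(3))
```

```text
0.05442040921055956 10.934092202667353
[-0.   -0.03 -0.86] 0.157
[-0.    0.13 -1.71] 0.314
[-0.01  0.43 -2.52] 0.471
[-0.01  0.84 -3.27] 0.628
[-0.01  1.37 -3.96] 0.785
[-0.01  2.01 -4.55] 0.942
[-0.01  2.72 -5.03] 1.1
[-0.01  3.5  -5.4 ] 1.257
[-0.01  4.33 -5.63] 1.414
[-0.    5.19 -5.74] 1.571
[-0.    5.57 -5.75] 1.641
[-0.    5.86 -5.73] 1.693
```

```bash
python3 -m jog '[[[0,0,-0.86],0.157],[[0,0.13,-1.71],0.314],[[0,0.43,-2.52],0.471],[[0,0.84,-3.27],0.628],[[0,1.37,-3.96],0.785],[[0,1.37,-3.96],0.785]]'
cat > arc.py <<'E'
import numpy as np
from scipy.spatial.transform import Rotation as Ro
from workcell import env
s=env.state();R=Ro.from_euler('xyz',s['tool_rot']).as_matrix();p=s['ee_pos']
P=np.array([.5585,.110]);d=p[:2]-P;a0=np.arctan2(d[1],d[0]);j=np.degrees(np.arctan2(R[1,2],R[0,2]))
print(np.hypot(*d),np.degrees(a0),'jaw',j,s['wrist_force'])
for a in (-43,-52,-61,-70,-76,-80,-83.6,-86,-88):
    t=a0-np.radians(a); q=np.r_[P+.055*np.array([np.cos(a0-t),np.sin(a0-t)]),.0535]
    print(a,(R.T@(q-p)*100).round(2),np.radians((j-(a+90)+90)%180-90).round(3))
E
python3 arc.py
```

```text
time_s: 20.9
ee_pos: [0.6041, 0.0789, 0.0535]
tool_rot: [1.375, 1.568, 2.308]
wrist_force: [-0.0, 0.5, -0.1]
width: 0.0248
0.05519083716922199 -34.35715334545762 jaw 53.42928247709771 [-0.01632264  0.49611307 -0.0508008 ]
-43 [-0.    0.05 -0.83] 0.112
-52 [-0.    0.21 -1.68] 0.269
-61 [-0.    0.51 -2.49] 0.426
-70 [-0.    0.92 -3.24] 0.583
-76 [-0.    1.27 -3.71] 0.688
-80 [-0.    1.52 -3.99] 0.758
-83.6 [-0.    1.77 -4.24] 0.821
-86 [ 0.    1.94 -4.39] 0.863
-88 [ 0.    2.09 -4.51] 0.898
```

```bash
python3 -m jog '[[[0,0.05,-0.83],0.11],[[0,0.21,-1.68],0.27],[[0,0.51,-2.49],0.43],[[0,0.92,-3.24],0.58],[[0,1.27,-3.71],0.69],[[0,1.52,-3.99],0.76],[[0,1.52,-3.99],0.76]]'; python3 -m jog '[[[0,0.05,-0.15],0.03],[[0,0.15,-0.3],0.06],[[0,0.15,-0.3],0.06]]';python3 arc.py|head -1;  python3 -m jog '[[[0,0,-0.1],0.02],[[0,0,-0.2],0.02],[[0,0,-0.2],0.02]]'; python3 arc.py|head -1
```

```text
time_s: 21.78
ee_pos: [0.5682, 0.056, 0.0537]
tool_rot: [2.031, 1.568, 2.207]
wrist_force: [-0.3, 0.1, -0.5]
width: 0.0243
time_s: 22.15
ee_pos: [0.565, 0.0571, 0.0538]
tool_rot: [2.043, 1.568, 2.159]
wrist_force: [0.8, -0.1, -0.2]
width: 0.0246
0.0533261025071556 -82.95149004523232 jaw 6.63914303690778 [ 0.77863565 -0.07902443 -0.18264127]
time_s: 22.52
ee_pos: [0.563, 0.0568, 0.0538]
tool_rot: [2.052, 1.568, 2.148]
wrist_force: [0.7, 0.2, -0.2]
width: 0.0246
0.05338350962893215 -85.15825948366532 jaw 5.493327110013253 [ 0.69186213  0.15280353 -0.16420778]
```

The stop hasn't been felt yet, so I'll carry on in small steps.

```bash
for i in 1; do python3 -m jog '[[[0,0,-0.1],0],[[0,0,-0.15],0],[[0,0,-0.15],0]]'; done; python3 -m jog '[[[0,0,-0.1],0],[[0,0,-0.15],0],[[0,0,-0.15],0]]'
python3 - <<'E'
from m import *
s=snap('scene');cv2.imwrite('pics/c8.png',np.clip(cv2.resize(s['frame'][160:280,320:440],(600,600),interpolation=cv2.INTER_CUBIC)*1.0,0,255).astype(np.uint8))
E
```

```text
time_s: 22.9
ee_pos: [0.5616, 0.0566, 0.0538]
tool_rot: [1.983, 1.568, 2.079]
wrist_force: [1.2, -1.2, 0.1]
width: 0.0245
time_s: 23.28
ee_pos: [0.5615, 0.0566, 0.0539]
tool_rot: [0.63, 1.567, 0.726]
wrist_force: [7.0, -0.2, -4.9]
width: 0.0248
```

The force jumped to 7 N and the motion stopped. That puts the knob axis at about x=563.8, against the 564.6 expected at the stop. One firm nudge, then open, rise and move clear.

```bash
python3 -m jog '[[[0,0,-0.2],0],[[0,0,-0.2],0],[[0,0,-0.2],0]]'; python3 -m jog '[[[0,0,0],0],[[0,0,0],0],[[0,0,0],0],[[0,0,0],0]]' 0.5;  python3 g.py 564 56 54 6.4
```

```text
time_s: 23.7
ee_pos: [0.5616, 0.0566, 0.0539]
tool_rot: [0.259, 1.562, 0.354]
wrist_force: [10.9, 0.6, -6.9]
width: 0.0247
time_s: 24.2
ee_pos: [0.5614, 0.0567, 0.0539]
tool_rot: [0.272, 1.562, 0.368]
wrist_force: [-0.1, 0.5, 0.1]
width: 0.043
shift cm [-0.01 -0.09  0.25] turn -0.016 | p [0.5614 0.0567 0.0539] x [ 0.008  0.003 -1.   ] F [-0.1  0.5  0.1] q6 -0.13 t 24.2
```

```bash
python3 -m jog '[[[-0.5,0,0.25],0],[[-2,0,0.25],0],[[-5,0,0.25],0],[[-9,0,0.25],0],[[-13,0,0.25],0],[[-15,0,-3],0],[[-15,0,-8],0],[[-15,0,-13],0],[[-15,0,-17],0],[[-15,0,-17],0]]'
python3 - <<'E'
from m import *
for n,r in(('scene',(320,160,440,280)),('top',(215,140,335,260))):
    s=snap(n)
    show(n,s,{'cover':(r,lambda z,v,sa:(z>.048)&(z<.066)&(sa<60),.057),'knob':(r,lambda z,v,sa:(z>.098)&(z<.115)&(v<120),.107)})
    cv2.imwrite(f'pics/{n}9.png',cv2.resize(s['frame'][r[1]:r[3],r[0]:r[2]],(400,400)))
cv2.imwrite('pics/c9.png',np.hstack([cv2.imread('pics/scene9.png'),cv2.imread('pics/top9.png')]))
E
```

```text
time_s: 25.45
ee_pos: [0.3898, 0.04, 0.2037]
tool_rot: [0.142, 1.559, 0.237]
wrist_force: [0.6, -0.6, 0.3]
width: 0.0427
scene cover 2878 zmed 0.0571 (array([571.7,   3.7]), array([180.7, 147.3]), 6.6) cloud mean [ 5.743e-01 -3.000e-04  5.700e-02]
scene knob 41 zmed 0.1057 (array([567.1,  50.8]), array([15.5, 19.8]), 30.0) cloud mean [0.5664 0.05   0.1054]
top cover 3371 zmed 0.0589 (array([569.6,   5.1]), array([182. , 140.3]), 6.5) cloud mean [0.5713 0.0019 0.0588]
top knob 55 zmed 0.1072 (array([562. ,  55.4]), array([17.4, 15. ]), 88.7) cloud mean [0.5623 0.0463 0.1063]
```

View pics/c9.png

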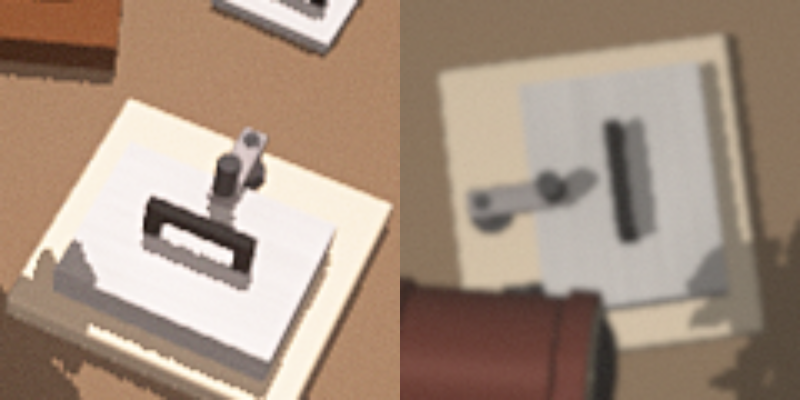

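The latch arm now lies over the cover, pointing along filler -y. In the filler frame the knob is at x = +0.8 mm (scene) and -0.9 mm (top), so the angle is 0 within about 0.02 rad. The cover hasn't moved and the robot is clear, so I'll hand in.

```bash
python3 -c "
from workcell import env
print(env.job_done(), env.state()['time_s'])"
```

```text
the job is handed in; nothing more can be done
the job is handed in; nothing more can be done
```

The cover is on the filler, flat on the base board, and the latch arm is swung across it to its stop. I handed the job in at about 25.5 s of the 56 s allowed, with the robot clear of everything.

- **Cover:** I gripped it by its handle and lowered it until the wrist force showed contact, then pressed to about 4.5 N and released. Its top measures 57.1 mm (scene) and 58.9 mm (top) above the bench, against 57 expected. Tilt measured under 0.3%, and yaw is 6.5–6.6° against the board's 6.4°. It did not move while the latch was swung.
- **Latch:** I caged the knob loosely and swung it until it stopped, with the sideways force rising to about 11 N. The knob is then within 1 mm of the line for angle 0, at +0.8 mm (scene) and -0.9 mm (top), so the angle is 0 to within about 0.02 rad.
- **What disagreed:** My first grip closed on nothing. The camera showed the fingertips about 33 mm higher than the reported TCP implied. I worked with the camera value from then on, and the second grip held, reading 13 mm on the 14 mm bar. The two cameras differ by 2–5 mm in x and y, which the 13 mm clearance covers.

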